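# Load the sample carrier in the order of the bench rack

## Robot

A 6-joint arm with a two-finger parallel gripper is mounted at the origin on a cart in front of the work surface, level with it; the furniture and walls round the work are solid. World frame = base frame: x ahead of the robot, y to its left, z up, the work surface at z = 0. Lengths are in mm, angles in rad, forces in N, time in s.
With the tool pointing down it reaches from about 350 to 975 mm from the base axis. Payload 7.1 kg.
Tool frame: the origin (TCP) lies between the finger pads, 19 mm behind the fingertips; this is the grasp point; z points along the fingers, y is the line along which they close (so a half turn about z gives the same grasp; the last joint's range is limited). The gripper opens to 88 mm and grips with 3 to 60 N. Pads are 20 mm wide; open, the fingers measure 115 mm over their backs; the gripper's body (75 mm by 178 mm) begins 61 mm behind the grasp point.
Start: joints at [-1.123, 0.423, 1.63, -0, 1.089, -0.019], TCP at [281.283, -558.108, 241.375] pointing down, gripper open.
Joint ranges: [-3, 3], [-0.9, 2.11], [0.09, 2.58], [-1.31, 4.45], [0.11, 2.69], [-2.54, 2.54]. Speed limits (rad/s): [2.39, 2.39, 3.01, 3.14, 3.14, 3.14].

## Interface

Orientations are given as a rotation vector (axis times angle).
In Python, from workcell import ctrl gives the robot as it stands.
- The arm moves only by the tool apply_moves, never from a script. Its argument "targets" is a list of rows, each an object of numbers: "tx", "ty", "tz": the shift along the world's x, y, z in m; "spin": the turn about the world's z in degrees. In form: [{"tx": .., "ty": .., "tz": .., "spin": ..}, ...]. A call has exactly 8 rows; each row is the pose to reach, as a shift and turn from the pose commanded when the call began; what a row does not reach only later rows make up. A row lasts 1/10 s, in which the tool goes at most 50 mm and 8.59 degrees, less where a joint would pass 70% of its speed; a pose out of reach is approached as far as the arm can. A call with a gripper value outside its range is refused whole. "gripper" is the closure, from -1 (fully open) to 1 (shut), set as the call begins (left out, the last holds). The fingers move at their own pace and stop on an object; the grip force is fixed at half the most. Time passes only in rows, so rows that repeat a pose let the fingers close, or fill a call up. It gives the time, the measured TCP pose, the force, the opening and the grip force at its end, in the units of the state.
- ctrl.get_obs(): the state, without advancing time (a new reading comes with each control period).
- ctrl.get_image(name): name is "scene" or "side" or "wrist"; returns the picture (384x512x3 uint8, red, green, blue); there is no depth.
- ctrl.get_calibration(name): a dict with "fov_y" (degrees; the focal length in pixels is half the picture's height over the tangent of half this angle, whatever the lens; pixels are square), "cx", "cy" (the principal point, pixels), "dist" ([k1, k2, p1, p2, k3] as OpenCV has them; the pictures are not rectified), "rvec" (rotation vector, rad) and "tvec" (3), from world to camera coordinates, as OpenCV has them. Camera axes: x right, y down, z forward; pixel columns grow to the right and rows downward; lengths in mm; the calibration is good to about 2 mm. A picture is of the moment at which its call begins: read the wrist's pose just before it. get_calibration takes no time and is no camera call; for the wrist camera it gives the pose at the moment of the call.
- ctrl.close_job(): hands the job in; it is judged then, once.
Trained networks look in the newest picture that a camera, given by its name, has taken for a name from the list of things; names that differ only in an ending like _2 or _b are one class to them, and where a whole thing is asked for, a point or a joint stands for the part that bears it (a point fixed in the world has none). Each returns a list of dicts, best first, with "score" (0 to 1); they miss things now and then, are a little off and sometimes report something else, mostly with a low value. They report only what shows in the picture. A call takes as long as a camera call. They do not tell look-alikes from the thing itself.
- ctrl.outline_of(name, camera): "pixels" (384x512 bool, what is visible of it) and "box" ([left, top, right, bottom] in pixels, round what is visible of it).
- ctrl.pinpoint(name, camera): "uv" ([column, row] in pixels: a listed point, or the origin of a listed thing).
The state is a dict: "t": time; "qpos": joint angles; "qvel": joint speeds; "joint_torque": joint torques, N m; "ee_pos": TCP position; "orientation": TCP orientation; "ft_force": force on the tool from outside, world axes, zero at the start; "moment": the same for the moment, N m; "width": finger opening in mm; "grasp_force": force on a finger pad.
Only numpy, scipy, OpenCV 4.12 (cv2) and the standard library are available. Lean on these libraries where they do the work, as an engineer would, in place of code of your own. Each camera call takes 0.05 s, during which the arm holds its last target. There are 200 camera calls.

## Task

Load the analyser's aluminium sample carrier for the next run: move the four capped tubes from the white bench rack into it in the same order, counted on both racks from the end with the black grip, so that the tube next to the rack's grip ends next to the carrier's grip, and so on. Stand every tube upright on the floor of its bore, keep the tubes upright on the way, and leave all four released and at rest.

Things in the scene. Friction and masses are not known exactly. Their poses are not given: they have to be found in the camera images.
- tube_a: loose capped sample tube of amber glass, about 40 g, body 18 mm diameter tapering to a 14 mm flat foot over the lowest 4 mm: the shortest, 80 mm tall, with the widest cap (25 mm diameter, 22 mm high, flat with a grey disc on top). Origin: centre of its foot; z runs up the tube. It can be gripped across its white cap; at the start and in the carrier its foot stands 10 mm above the table.
- tube_b: loose capped sample tube of amber glass, about 40 g, body 18 mm diameter tapering to a 14 mm flat foot over the lowest 4 mm: 90 mm tall, cap 21 mm diameter, 24 mm high, plain flat top. Origin: centre of its foot; z runs up the tube. It can be gripped across its white cap; at the start and in the carrier its foot stands 10 mm above the table.
- tube_c: loose capped sample tube of amber glass, about 40 g, body 18 mm diameter tapering to a 14 mm flat foot over the lowest 4 mm: 100 mm tall, cap 21 mm diameter, 24 mm high, with a small dark septum in the middle of its top. Origin: centre of its foot; z runs up the tube. It can be gripped across its white cap; at the start and in the carrier its foot stands 10 mm above the table.
- tube_d: loose capped sample tube of amber glass, about 40 g, body 18 mm diameter tapering to a 14 mm flat foot over the lowest 4 mm: the tallest, 110 mm tall, cap 18 mm diameter, 26 mm high, with a small button on top. Origin: centre of its foot; z runs up the tube. It can be gripped across its white cap; at the start and in the carrier its foot stands 10 mm above the table.
- rack_grip: black grip at one end of the white bench rack (14 x 40 mm, top 52 mm above the table); it marks the first-place end of that rack, which may be the near or the far end. The rack's four white blocks stand in a row behind it, the first block's centre 23.5 mm from the grip's centre, the others every 32 mm. Origin: centre of its underside, 5 mm above the table. Fixed.
- block_a: white single-tube block of the bench rack in which tube_a stands at the start, 31.5 x 41 x 35 mm, bore 22.5 mm wide and 30 mm deep, top 40 mm above the table, bore floor 10 mm above the table. Origin: centre of its underside, 5 mm above the table; the row runs along its x axis. Fixed; the blocks' order differs each time.
- block_b: white single-tube block of the bench rack in which tube_b stands at the start, 31.5 x 41 x 35 mm, bore 22.5 mm wide and 30 mm deep, top 40 mm above the table, bore floor 10 mm above the table. Origin: centre of its underside, 5 mm above the table; the row runs along its x axis. Fixed; the blocks' order differs each time.
- block_c: white single-tube block of the bench rack in which tube_c stands at the start, 31.5 x 41 x 35 mm, bore 22.5 mm wide and 30 mm deep, top 40 mm above the table, bore floor 10 mm above the table. Origin: centre of its underside, 5 mm above the table; the row runs along its x axis. Fixed; the blocks' order differs each time.
- block_d: white single-tube block of the bench rack in which tube_d stands at the start, 31.5 x 41 x 35 mm, bore 22.5 mm wide and 30 mm deep, top 40 mm above the table, bore floor 10 mm above the table. Origin: centre of its underside, 5 mm above the table; the row runs along its x axis. Fixed; the blocks' order differs each time.
- carrier: fixed aluminium sample carrier, 44 mm wide, top 40 mm high; four bores (22.5 mm wide, floor 10 mm above the table) on its x axis at x = -48 (first place, beside its black grip, 52 mm high), -16, 16, 48 mm. Origin: underside, middle of the row. The fixed magnifier lamp's arm lies left of both racks in the plane y = 0.22 m: coming from its left, cross it with the TCP 0.55 m up near x = 0.4 m.
Not all that is in view belongs to the job. Leave any pink or purple look-alike of the tube_d alone. What is shaped like the tube_a but green is not meant.

How it is judged:
By the outcome, as a careful person would: the job done as asked, in the order asked, and still so for the second after the job is handed in, with the robot touching nothing.
It also fails if it takes over 104 s, if anything falls off the work surface, if the arm or the gripper's body presses on something with over 40 N, if the wrist force passes 120 N, or if a joint passes its speed limit or range.

## Working session

There is one attempt and no reset: what is moved stays moved. The work goes in short steps, Python scripts to look and compute and a tool call to move; the robot and the scene stay as the last step left them, time stands still between calls to the robot, and variables do not carry over. Pictures are saved under pics/ and viewed, at most 14 in all, crops included, and the job is handed in when it is done.

Besides the shell and the picture viewer there is one more tool, called after ">>>" by a JSON object that holds its "op" and its "data", one argument or row to a line. apply_moves: Moves the arm, as the interface text tells. Its arguments: {"type":"object","properties":{"targets":{"type":"array"},"gripper":{"type":"number"}},"required":["targets"]}

```bash
mkdir -p pics; ls; python3 - <<'E'
from workcell import ctrl
import cv2
for n in("scene","side"):
    im=ctrl.get_image(n); cv2.imwrite(f"pics/{n}0.png",im[:,:,::-1]); print(n,ctrl.get_calibration(n))
print(ctrl.get_obs())
E
```

```text
pics
scene {'fov_y': 47.38489203591853, 'cx': 260.9696479625509, 'cy': 196.53551929328407, 'dist': array([0.02184352, 0.        , 0.        , 0.        , 0.        ]), 'rvec': array([ 1.958983  , -1.01766816,  0.57977317]), 'tvec': array([-402.46573217,  241.64370572,  535.89861857])}
side {'fov_y': 49.73077071977619, 'cx': 254.26756842286525, 'cy': 194.89587903058555, 'dist': array([-0.14026018,  0.        ,  0.        ,  0.        ,  0.        ]), 'rvec': array([ 1.96527357e+00, -6.18206668e-04, -2.11792831e-02]), 'tvec': array([-537.29453965,   18.50679201, 1049.96132716])}
{'t': 0.1, 'qpos': array([-1.12299034e+00,  4.23783514e-01,  1.63060811e+00,  3.18225609e-05,
        1.08857598e+00, -1.90104625e-02]), 'qvel': array([-0.00025066, -0.00141553, -0.00317392, -0.00012652,  0.00091797,
       -0.00106355]), 'joint_torque': array([-1.67270687e-04, -5.45613742e+01, -2.74323410e+01,  6.44967332e-02,
        1.88528141e-02, -6.55832935e-06]), 'ee_pos': array([ 281.09871064, -557.69089116,  240.66962973]), 'orientation': array([-3.05509689e+00, -7.26298929e-01,  4.16072995e-04]), 'ft_force': array([0.28352816, 0.06630415, 0.20911233]), 'moment': array([ 0.00549999, -0.01604461, -0.00812281]), 'grasp_force': 0.0, 'width': 87.72957153033371}
```

View pics/scene0.png

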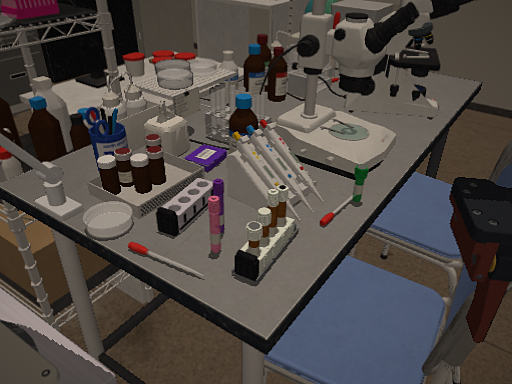

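View pics/side0.png

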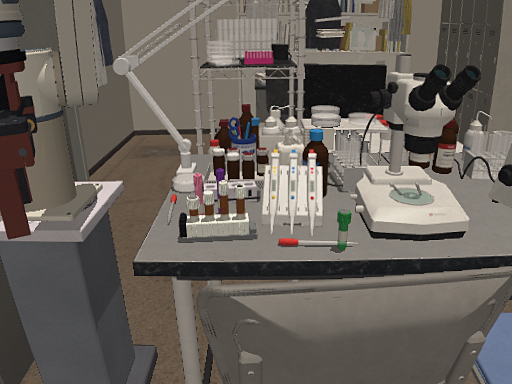

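The white rack is at about (265,245) in the scene view, with its grip at (245,265). The carrier is at (186,207), with its grip at (168,220). Look-alikes are the pink tube (214,222), the purple tube (219,205) and the green tube (360,185).

```bash
cat > h.py <<'E'
import numpy as np, cv2
from workcell import ctrl
def cal(n):
    c=ctrl.get_calibration(n); f=192/np.tan(np.radians(c['fov_y']/2))
    K=np.array([[f,0,c['cx']],[0,f,c['cy']],[0,0,1]]); R=cv2.Rodrigues(c['rvec'])[0]
    return K,np.array(c['dist']),R,np.array(c['tvec']).reshape(3)
def ray(c,uv):
    K,d,R,t=c; p=cv2.undistortPoints(np.array([[uv]],float),K,d)[0,0]
    return -R.T@t, R.T@np.array([p[0],p[1],1])
def at_z(c,uv,z):
    o,d=ray(c,uv); return o+d*(z-o[2])/d[2]
def proj(c,P):
    K,d,R,t=c; return cv2.projectPoints(np.atleast_2d(np.array(P,float)),R,t,K,d)[0][:,0]
E
python3 - <<'E'
from h import *
np.set_printoptions(precision=1,suppress=True)
Z=dict(rack_grip=5,block_a=5,block_b=5,block_c=5,block_d=5,carrier=0,tube_a=10,tube_b=10,tube_c=10,tube_d=10)
for n in("scene","side"):
    c=cal(n); ctrl.get_image(n)
    for k,z in Z.items():
        for r in ctrl.pinpoint(k,n)[:4]: print(n,k,round(r['score'],2),np.array(r['uv']),at_z(c,r['uv'],z)[:2])
im=cv2.imread('pics/scene0.png'); cv2.imwrite('pics/s1.png',cv2.resize(im[165:290,145:305],None,fx=4.7,fy=4.7,interpolation=cv2.INTER_CUBIC))
E
```

```text
scene rack_grip 0.62 [247.8 274.9] [ 391.  -193.9]
scene block_a 0.73 [263.7 257.4] [ 442.  -190.8]
scene block_a 0.65 [253.9 262.7] [ 421.1 -185. ]
scene block_a 0.62 [281.9 232.9] [ 518.6 -179.8]
scene block_a 0.45 [269.5 247.4] [ 470.2 -184.2]
scene block_b 0.73 [263.7 257.4] [ 442.  -190.8]
scene block_b 0.65 [253.9 262.7] [ 421.1 -185. ]
scene block_b 0.62 [281.9 232.9] [ 518.6 -179.8]
scene block_b 0.45 [269.5 247.4] [ 470.2 -184.2]
scene block_c 0.73 [263.7 257.4] [ 442.  -190.8]
scene block_c 0.65 [253.9 262.7] [ 421.1 -185. ]
scene block_c 0.62 [281.9 232.9] [ 518.6 -179.8]
scene block_c 0.45 [269.5 247.4] [ 470.2 -184.2]
scene block_d 0.73 [263.7 257.4] [ 442.  -190.8]
scene block_d 0.65 [253.9 262.7] [ 421.1 -185. ]
scene block_d 0.62 [281.9 232.9] [ 518.6 -179.8]
scene block_d 0.45 [269.5 247.4] [ 470.2 -184.2]
scene carrier 0.61 [189.2 211.5] [474.    9.8]
scene tube_a 0.89 [354.6 198.5] [ 700.  -243.3]
scene tube_a 0.85 [265.  253.9] [ 446.  -190.7]
scene tube_a 0.79 [275.9 230.4] [ 512.8 -170. ]
scene tube_a 0.68 [215.8 231.8] [444.3 -83.1]
scene tube_b 0.89 [354.6 198
[... 1207 characters left out ...]
.4]
side tube_a 0.78 [193.2 236.6] [ 414.2 -209.7]
side tube_a 0.78 [241. 227.] [ 510.8 -168. ]
side tube_a 0.69 [208.8 233.2] [ 444.8 -195.2]
side tube_b 0.88 [342.5 250.7] [ 708.7 -272.4]
side tube_b 0.78 [193.2 236.6] [ 414.2 -209.7]
side tube_b 0.78 [241. 227.] [ 510.8 -168. ]
side tube_b 0.69 [208.8 233.2] [ 444.8 -195.2]
side tube_c 0.88 [342.5 250.7] [ 708.7 -272.4]
side tube_c 0.78 [193.2 236.6] [ 414.2 -209.7]
side tube_c 0.78 [241. 227.] [ 510.8 -168. ]
side tube_c 0.69 [208.8 233.2] [ 444.8 -195.2]
side tube_d 0.88 [342.5 250.7] [ 708.7 -272.4]
side tube_d 0.78 [193.2 236.6] [ 414.2 -209.7]
side tube_d 0.78 [241. 227.] [ 510.8 -168. ]
side tube_d 0.69 [208.8 233.2] [ 444.8 -195.2]
```

View pics/s1.png

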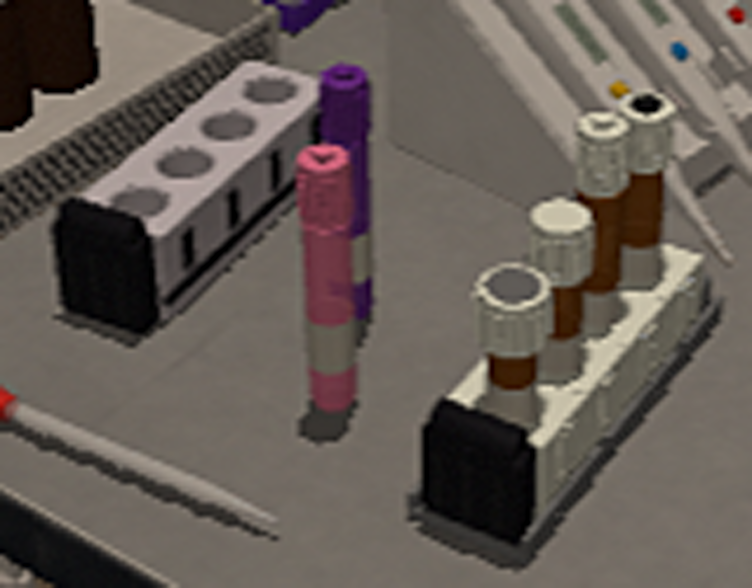

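From the grip the order is: wide cap with grey disc (tube_a, (255,226)), plain cap (tube_b, (265,211)), button (tube_d, (273,191)), dark septum (tube_c, (283,187)). The carrier bores run from (175,208), next to its grip, to (202,184). Now I'll get metric estimates.

```bash
python3 - <<'E'
from h import *
np.set_printoptions(precision=1,suppress=True)
c=cal("scene")
f=lambda u,v:(145+u/4.7-.4,165+v/4.7-.4)
for n,uv,z in [('a',(515,285),90),('b',(562,215),100),('d',(602,122),120),('c',(648,103),110),('1',(140,202),40),('2',(186,163),40),('3',(229,126),40),('4',(270,90),40),('pink',(325,160),105),('pinkfoot',(332,400),0),('purp',(346,75),105),('purpfoot',(358,310),0)]: print(n,at_z(c,f(*uv),z))
R=cv2.Rodrigues(np.array(ctrl.get_obs()['orientation']))[0]; print(R)
w=cal('wrist'); print('wrist cam pos',-w[2].T@w[3], w[2])
for k in[(-0)]: pass
im=cv2.imread('pics/side0.png'); cv2.imwrite('pics/s2.png',cv2.resize(im[100:250,150:300],None,fx=4,fy=4,interpolation=cv2.INTER_CUBIC))
E
```

```text
a [ 414.3 -188.8   90. ]
b [ 445.5 -186.4  100. ]
d [ 476.8 -181.5  120. ]
c [ 511.1 -179.6  110. ]
1 [426.5  -0.3  40. ]
2 [457.8   4.3  40. ]
3 [489.   9.  40.]
4 [521.   14.2  40. ]
pink [ 418.2 -104.3  105. ]
pinkfoot [ 413.6 -106.6    0. ]
purp [467.4 -73.7 105. ]
purpfoot [462.5 -79.7   0. ]
[[ 0.9  0.5  0. ]
 [ 0.5 -0.9 -0. ]
 [ 0.   0.  -1. ]]
wrist cam pos [ 354.8 -520.2  383.9] [[ 0.4 -0.9  0. ]
 [-0.9 -0.4  0.3]
 [-0.3 -0.1 -1. ]]
```

View pics/s2.png

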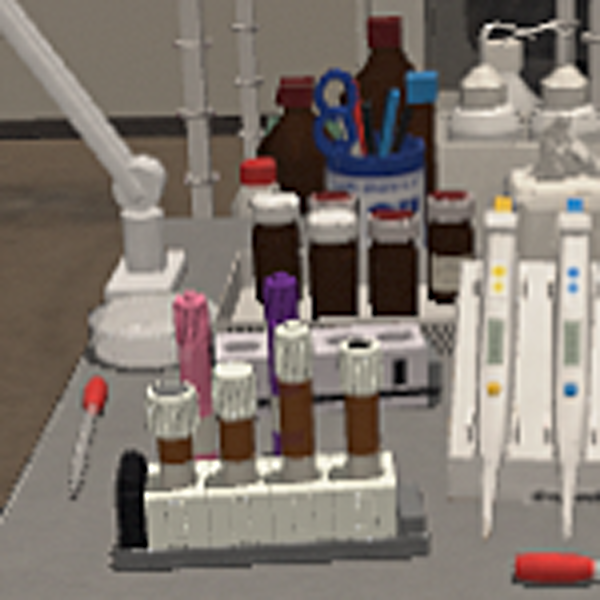

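The side view agrees: the order a, b, d, c runs from the black grip at left, the vials stand behind the carrier, and the pipette stand is to its right. I'll triangulate these obstacles and work out the start shift.

```bash
python3 - <<'E'
from h import *
np.set_printoptions(precision=1,suppress=True)
a,b=cal("scene"),cal("side")
def tri(u,v):
    P=[]
    for c,p in((a,u),(b,v)):
        P.append(ray(c,p))
    (o1,d1),(o2,d2)=P
    s=np.linalg.lstsq(np.c_[d1,-d2],o2-o1,rcond=None)[0]
    p,q=o1+s[0]*d1,o2+s[1]*d2
    return (p+q)/2,np.linalg.norm(p-q)
g=lambda u,v:(150+u/4-.4,100+v/4-.4)
f=lambda u,v:(145+u/4.7-.4,165+v/4.7-.4)
for n,u,v in[('capa',f(515,285),g(172,388)),('capb',f(562,215),g(235,370)),('capd',f(602,122),g(293,327)),('capc',f(648,103),g(362,345)),
 ('pinktop',f(325,155),g(190,298)),('purptop',f(346,75),g(280,280)),
 ('vialL',(108,158),g(275,203)),('vialM',(141,157),g(332,217)),('vialred',(153,137),g(393,217)),
 ('yellow',(238,136),g(503,203)),('blue',(250,130),g(574,205)),('yellow-dot',f(619,88),g(493,390))]: print(n,*tri(u,v))
E
```

```text
capa [ 415.5 -188.    89.5] 0.9144040121018153
capb [ 447.9 -184.9   98.1] 0.09821389179457937
capd [ 477.8 -180.9  119.3] 0.20962936831716636
capc [ 512.3 -179.   108.8] 0.5233469409737783
pinktop [ 415.1 -107.   109.4] 0.5044843105110473
purptop [462.  -78.3 109.1] 0.26803226972711086
vialL [434.6 184.2  78.7] 4.0645897620270635
vialM [477.7 136.1  80.4] 0.07328402194930121
vialred [523.6 146.7  89.7] 26.587327424030985
yellow [588.1 -26.9 134.8] 4.762882045807105
blue [629.5 -26.2 132.7] 5.322468747221985
yellow-dot [ 580.4 -125.    61.4] 1.9571652196487095
```

Triangulated cap heights match the stated ones (90, 100, 120 and 110) to within 2 mm. The pink and purple tubes are 109 mm high, the vials about 85 and the pipettes about 135. All stay below the gripper body during placing. Next I move above the rack for a wrist view.

>>> {"op": "apply_moves", "data": {
  "targets": [
    {"tx":0.023,"ty":0.045,"tz":0.01,"spin":-3},
    {"tx":0.046,"ty":0.09,"tz":0.02,"spin":-6},
    {"tx":0.069,"ty":0.135,"tz":0.03,"spin":-9},
    {"tx":0.092,"ty":0.18,"tz":0.04,"spin":-12},
    {"tx":0.115,"ty":0.225,"tz":0.04,"spin":-15},
    {"tx":0.138,"ty":0.27,"tz":0.04,"spin":-18},
    {"tx":0.161,"ty":0.32,"tz":0.04,"spin":-21},
    {"tx":0.17,"ty":0.365,"tz":0.04,"spin":-21.2}
  ],
  "gripper": 0.0
}}

```text
t: 2.0
ee_pos: [450.7, -198.9, 281.8]
orientation: [3.137, 0.149, 0.002]
ft_force: [0.4, -0.2, -0.1]
width: 44.0
grasp_force: 0.0
```

```bash
python3 - <<'E'
from h import *
np.set_printoptions(precision=1,suppress=True)
c=cal("wrist"); im=ctrl.get_image("wrist"); cv2.imwrite("pics/w1.png",im[:,:,::-1])
o=ctrl.get_obs(); print(o['ee_pos'],o['orientation'],o['width'],o['t'],-c[2].T@c[3],c[0])
for n,P in dict(a=(415,-188.5,90),b=(447,-185.5,100),d=(477.5,-181,120),c=(512,-179.5,110),c1=(426.5,0,40),c4=(521,14,40)).items(): print(n,proj(c,P))
E
```

```text
[ 451.  -192.9  281.4] [-3.1 -0.2 -0. ] 43.361701700931455 2.05 [ 532.5 -190.5  424.5] [[293.7   0.  259.5]
 [  0.  293.7 188.5]
 [  0.    0.    1. ]]
a [[248.2 197.6]]
b [[247.6 173.9]]
d [[245.  150.2]]
c [[246.7 115.5]]
c1 [[109.  164.6]]
c4 [[92.6 88.6]]
```

View pics/w1.png

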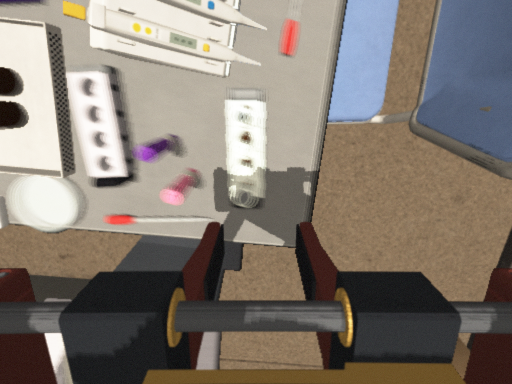

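The wrist view is motion-blurred. The rack is at (246,150) and the carrier at (100,125), roughly as predicted. I'll retake it now that the arm has settled.

```bash
python3 - <<'E'
from h import *
np.set_printoptions(precision=1,suppress=True)
ctrl.get_image("wrist");ctrl.get_image("wrist")
c=cal("wrist"); im=ctrl.get_image("wrist")
o=ctrl.get_obs(); print(o['ee_pos'],o['orientation'],o['t'])
for n,P in dict(a=(415,-188.5,90),b=(447,-185.5,100),d=(477.5,-181,120),c=(512,-179.5,110),c1=(426.5,0,40),c4=(521,14,40)).items(): print(n,proj(c,P))
np.savez('w2.npz',K=c[0],d=c[1],R=c[2],t=c[3])
cv2.imwrite("pics/w2.png",cv2.resize(im[50:230,55:285,::-1],None,fx=3.3,fy=3.3,interpolation=cv2.INTER_CUBIC))
E
```

```text
[ 449.8 -199.7  281.6] [3.1 0.2 0. ] 2.2
a [[248.9 197. ]]
b [[248.5 173.2]]
d [[246.1 149.4]]
c [[248.  114.7]]
c1 [[109.5 162.9]]
c4 [[93.6 86.6]]
```

View pics/w2.png

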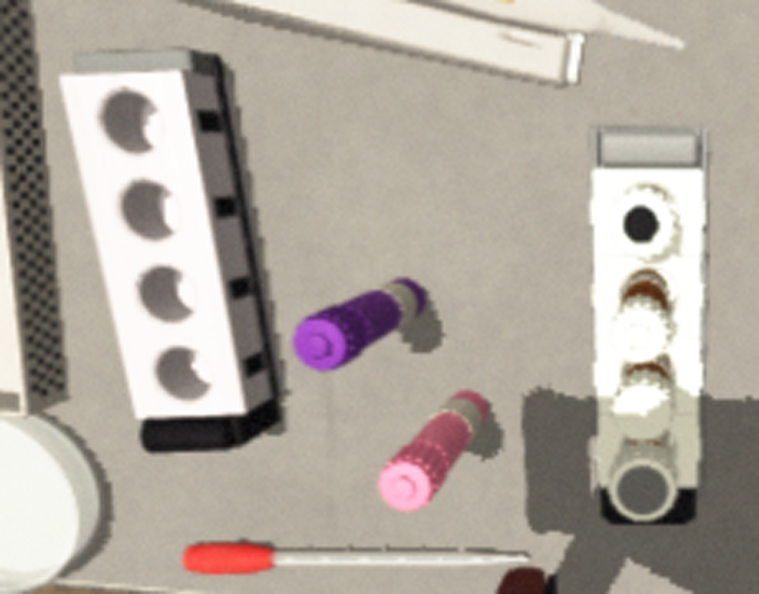

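Sharp now. Crop pixels: caps at a (641,490), b (640,397), d (641,331) and c with dark septum (640,224). Bores are at (131,120), (152,209), (166,293) and (184,373), and the carrier's grip is at the bottom end. I'll compute and fit.

```bash
python3 - <<'E'
from h import *
np.set_printoptions(precision=1,suppress=True)
z=np.load('w2.npz'); w=(z['K'],z['d'],z['R'],z['t']); s=cal('scene')
fw=lambda u,v:(55+u/3.3-.35,50+v/3.3-.35); fs=lambda u,v:(145+u/4.7-.4,165+v/4.7-.4)
H=[90,100,120,110]
W=np.array([at_z(w,fw(*p),h)[:2] for p,h in zip([(641,490),(640,397),(641,331),(640,224)],H)])
S=np.array([at_z(s,fs(*p),h)[:2] for p,h in zip([(515,285),(562,215),(602,122),(648,103)],H)])
CW=np.array([at_z(w,fw(*p),40)[:2] for p in [(184,373),(166,293),(152,209),(131,120)]])
CS=np.array([at_z(s,fs(*p),40)[:2] for p in [(140,202),(186,163),(229,126),(270,90)]])
x=np.array([-48,-16,16,48])
for n,X in dict(W=W,S=S,R=(W+S)/2,CW=CW,CS=CS,C=(CW+CS)/2).items():
    m=X.mean(0); d=(x[:,None]*(X-m)).sum(0); th=np.arctan2(d[1],d[0]); u=np.array([np.cos(th),np.sin(th)])
    print(n,X.ravel(),'c',m,np.degrees(th),'len',d/ (x@x), 'fit',(m+x[:,None]*u).ravel())
E
```

```text
W [ 413.5 -188.7  450.8 -185.3  477.2 -183.9  509.2 -180.3] c [ 462.7 -184.5] 4.804594783426445 len [1.  0.1] fit [ 414.9 -188.6  446.7 -185.9  478.6 -183.2  510.5 -180.5]
S [ 414.3 -188.8  445.5 -186.4  476.8 -181.5  511.1 -179.6] c [ 461.9 -184.1] 5.763413112078089 len [1.  0.1] fit [ 414.1 -188.9  446.  -185.7  477.8 -182.5  509.7 -179.3]
R [ 413.9 -188.7  448.1 -185.8  477.  -182.7  510.1 -180. ] c [ 462.3 -184.3] 5.290640117155523 len [1.  0.1] fit [ 414.5 -188.7  446.4 -185.8  478.2 -182.8  510.1 -179.9]
CW [427.   -1.2 458.6   4.1 490.3   7.4 521.8  13. ] c [474.4   5.8] 8.268822117836255 len [1.  0.1] fit [426.9  -1.1 458.6   3.5 490.3   8.1 521.9  12.7]
CS [426.5  -0.3 457.8   4.3 489.    9.  521.   14.2] c [473.6   6.8] 8.698603231869626 len [1.  0.2] fit [426.1  -0.5 457.8   4.4 489.4   9.2 521.   14.1]
C [426.8  -0.7 458.2   4.2 489.7   8.2 521.4  13.6] c [474.    6.3] 8.483323452460192 len [1.  0.1] fit [426.5  -0.8 458.2   3.9 489.8   8.7 521.5  13.4]
```

>>> {"op": "apply_moves", "data": {
  "targets": [
    {"tx":-0.01,"ty":0.001,"tz":-0.03,"spin":0.2},
    {"tx":-0.02,"ty":0.002,"tz":-0.06,"spin":0.2},
    {"tx":-0.03,"ty":0.004,"tz":-0.1,"spin":0.2},
    {"tx":-0.036,"ty":0.004,"tz":-0.13,"spin":0.2},
    {"tx":-0.036,"ty":0.004,"tz":-0.13,"spin":0.2},
    {"tx":-0.036,"ty":0.004,"tz":-0.13,"spin":0.2},
    {"tx":-0.036,"ty":0.004,"tz":-0.13,"spin":0.2},
    {"tx":-0.036,"ty":0.004,"tz":-0.13,"spin":0.2}
  ]
}}

```text
t: 3.0
ee_pos: [414.7, -197.5, 153.0]
orientation: [3.136, 0.157, 0.005]
ft_force: [-0.3, 0.0, 0.3]
width: 43.9
grasp_force: 0.0
```

```bash
cat > st.py <<'E'
from h import *
o=ctrl.get_obs(); R=cv2.Rodrigues(np.array(o['orientation']))[0]
print(round(o['t'],2),np.round(o['ee_pos'],1),'yaw',round(np.degrees(np.arctan2(R[1,0],R[0,0])),2),'zax',np.round(R[:,2],3),'w',round(o['width'],1),'gf',round(o['grasp_force'],1),'F',np.round(o['ft_force'],1))
E
python3 st.py; python3 -c "
from h import *
ctrl.get_image('scene')"; python3 st.py
```

```text
3.0 [ 414.7 -197.5  153. ] yaw 5.73 zax [ 0.003 -0.002 -1.   ] w 43.9 gf 0.0 F [-0.3  0.   0.3]
3.05 [ 414.6 -197.3  152.8] yaw 5.74 zax [ 0.003 -0.001 -1.   ] w 44.2 gf 0.0 F [-0.2  0.3  0.8]
```

>>> {"op": "apply_moves", "data": {
  "targets": [
    {"tx":0,"ty":0.0087,"tz":0,"spin":-0.4},
    {"tx":0,"ty":0.0087,"tz":-0.01,"spin":-0.4},
    {"tx":0,"ty":0.0087,"tz":-0.03,"spin":-0.4},
    {"tx":0,"ty":0.0087,"tz":-0.05,"spin":-0.4},
    {"tx":0,"ty":0.0087,"tz":-0.065,"spin":-0.4},
    {"tx":0,"ty":0.0087,"tz":-0.073,"spin":-0.4},
    {"tx":0,"ty":0.0087,"tz":-0.073,"spin":-0.4},
    {"tx":0,"ty":0.0087,"tz":-0.073,"spin":-0.4}
  ]
}}

```text
t: 3.85
ee_pos: [413.5, -187.8, 78.4]
orientation: [-3.138, -0.147, 0.0]
ft_force: [1.1, -0.3, -0.0]
width: 44.0
grasp_force: 0.0
```

>>> {"op": "apply_moves", "data": {
  "targets": [
    {"tx":0,"ty":0,"tz":0,"spin":0},
    {"tx":0,"ty":0,"tz":0,"spin":0},
    {"tx":0,"ty":0,"tz":0,"spin":0},
    {"tx":0,"ty":0,"tz":0,"spin":0},
    {"tx":0,"ty":0,"tz":0,"spin":0},
    {"tx":0,"ty":0,"tz":0,"spin":0},
    {"tx":0,"ty":0,"tz":0,"spin":0},
    {"tx":0,"ty":0,"tz":0,"spin":0}
  ],
  "gripper": 1.0
}}

```text
t: 4.65
ee_pos: [413.8, -188.0, 78.8]
orientation: [3.138, 0.146, 0.001]
ft_force: [-1.3, 1.3, 6.8]
width: 24.6
grasp_force: 30.0
```

>>> {"op": "apply_moves", "data": {
  "targets": [
    {"tx":0,"ty":0,"tz":0.025,"spin":0},
    {"tx":0,"ty":0,"tz":0.06,"spin":0},
    {"tx":0,"ty":0,"tz":0.1,"spin":0},
    {"tx":0,"ty":0.01,"tz":0.135,"spin":0},
    {"tx":0.003,"ty":0.04,"tz":0.145,"spin":1},
    {"tx":0.006,"ty":0.08,"tz":0.145,"spin":2},
    {"tx":0.009,"ty":0.12,"tz":0.145,"spin":3},
    {"tx":0.0115,"ty":0.155,"tz":0.145,"spin":3.2}
  ]
}}

```text
t: 5.45
ee_pos: [424.6, -31.3, 223.5]
orientation: [-3.133, -0.235, -0.001]
ft_force: [0.1, 0.0, 0.1]
width: 24.1
grasp_force: 30.0
```

>>> {"op": "apply_moves", "data": {
  "targets": [
    {"tx":0.001,"ty":0.02,"tz":0,"spin":0},
    {"tx":0.001,"ty":0.032,"tz":0,"spin":0},
    {"tx":0.001,"ty":0.032,"tz":-0.02,"spin":0},
    {"tx":0.001,"ty":0.032,"tz":-0.05,"spin":0},
    {"tx":0.001,"ty":0.032,"tz":-0.08,"spin":0},
    {"tx":0.001,"ty":0.032,"tz":-0.095,"spin":0},
    {"tx":0.001,"ty":0.032,"tz":-0.095,"spin":0},
    {"tx":0.001,"ty":0.032,"tz":-0.095,"spin":0}
  ]
}}

```text
t: 6.25
ee_pos: [425.9, -1.2, 128.5]
orientation: [-3.133, -0.233, 0.001]
ft_force: [-0.2, 0.3, -0.3]
width: 24.3
grasp_force: 30.0
```

```bash
python3 - <<'E'
from h import *
exec(open('st.py').read())
for n,b in(("scene",(130,140,260,250)),):
    c=cal(n); im=ctrl.get_image(n)
    x0,y0,x1,y1=b; cv2.imwrite("pics/p1.png",cv2.resize(im[y0:y1,x0:x1,::-1],None,fx=5,fy=5,interpolation=cv2.INTER_CUBIC))
exec(open('st.py').read())
E
```

```text
6.25 [425.9  -1.2 128.5] yaw 8.52 zax [-0.001 -0.    -1.   ] w 24.3 gf 30.0 F [-0.2  0.3 -0.3]
6.3 [426.4  -1.1 129. ] yaw 8.52 zax [ 0.001 -0.    -1.   ] w 24.5 gf 30.0 F [-0.6 -0.  -0.7]
```

View pics/p1.png

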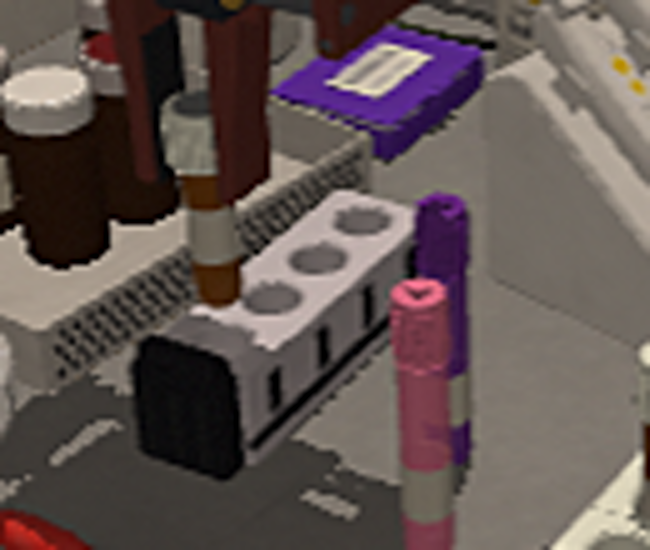

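Tube a hangs upright in the fingers at (217,200) in the crop. Its foot centre is at about (218,297), just above the first bore.

```bash
python3 - <<'E'
from h import *
c=cal('scene'); print(at_z(c,(130+218/5-.4,140+297/5-.4),60), proj(c,[[426.4,-1.1,60],[426.5,-0.8,40]]))
E
```

```text
[425.22136749  -0.8910733   60.        ] [[173.73912632 198.75088217]
 [174.58809475 207.68136019]]
```

>>> {"op": "apply_moves", "data": {
  "targets": [
    {"tx":0.0005,"ty":0,"tz":-0.008,"spin":0},
    {"tx":0.0005,"ty":0,"tz":-0.016,"spin":0},
    {"tx":0.0005,"ty":0,"tz":-0.024,"spin":0},
    {"tx":0.0005,"ty":0,"tz":-0.032,"spin":0},
    {"tx":0.0005,"ty":0,"tz":-0.04,"spin":0},
    {"tx":0.0005,"ty":0,"tz":-0.046,"spin":0},
    {"tx":0.0005,"ty":0,"tz":-0.0495,"spin":0},
    {"tx":0.0005,"ty":0,"tz":-0.0495,"spin":0}
  ]
}}

```text
t: 7.1
ee_pos: [426.6, -0.9, 78.6]
orientation: [3.133, 0.234, 0.0]
ft_force: [1.0, 0.3, -0.6]
width: 24.1
grasp_force: 30.0
```

>>> {"op": "apply_moves", "data": {
  "targets": [
    {"tx":0,"ty":0,"tz":0,"spin":0},
    {"tx":0,"ty":0,"tz":0,"spin":0},
    {"tx":0,"ty":0,"tz":0,"spin":0},
    {"tx":0,"ty":0,"tz":0,"spin":0},
    {"tx":0,"ty":0,"tz":0.005,"spin":0},
    {"tx":0,"ty":0,"tz":0.025,"spin":0},
    {"tx":0,"ty":0,"tz":0.055,"spin":0},
    {"tx":0,"ty":0,"tz":0.09,"spin":0}
  ],
  "gripper": 0.0
}}

```text
t: 7.9
ee_pos: [425.6, -0.8, 169.5]
orientation: [-3.133, -0.234, 0.003]
ft_force: [1.1, -0.4, 0.7]
width: 44.1
grasp_force: 0.0
```

>>> {"op": "apply_moves", "data": {
  "targets": [
    {"tx":0.002,"ty":-0.02,"tz":0,"spin":-0.5},
    {"tx":0.005,"ty":-0.055,"tz":0,"spin":-1},
    {"tx":0.01,"ty":-0.095,"tz":0,"spin":-1.5},
    {"tx":0.014,"ty":-0.135,"tz":0,"spin":-2},
    {"tx":0.017,"ty":-0.17,"tz":0,"spin":-3},
    {"tx":0.0198,"ty":-0.185,"tz":-0.01,"spin":-3.2},
    {"tx":0.0198,"ty":-0.185,"tz":-0.02,"spin":-3.2},
    {"tx":0.0198,"ty":-0.185,"tz":-0.02,"spin":-3.2}
  ]
}}

```text
t: 8.7
ee_pos: [444.6, -184.6, 147.1]
orientation: [-3.136, -0.146, 0.006]
ft_force: [0.3, 0.3, 0.2]
width: 43.9
grasp_force: 0.0
```

```bash
python3 - <<'E'
from h import *
exec(open('st.py').read())
im=ctrl.get_image("scene"); a=im[120:280,120:320,::-1]
cv2.imwrite("pics/p2.png",cv2.resize(a,None,fx=3.7,fy=3.7,interpolation=cv2.INTER_CUBIC))
exec(open('st.py').read())
E
```

```text
8.7 [ 444.6 -184.6  147.1] yaw 5.33 zax [-0.004  0.002 -1.   ] w 43.9 gf 0.0 F [0.3 0.3 0.2]
8.75 [ 445.  -184.3  147.7] yaw 5.39 zax [-0.003  0.002 -1.   ] w 43.8 gf 0.0 F [-0.3  0.6  0.5]
```

View pics/p2.png

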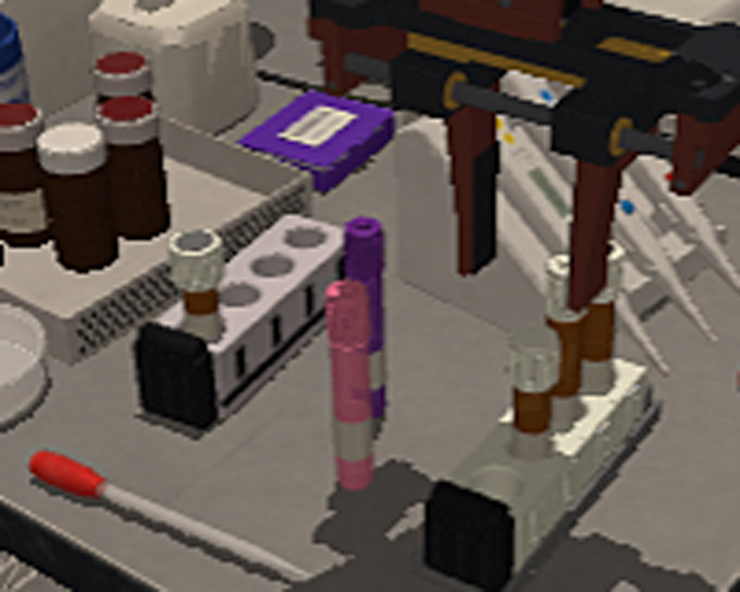

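Tube a stands upright in the first bore beside the carrier's grip, at (200,270) in the crop. Tubes b, d and c are unchanged in the rack. On to b.

>>> {"op": "apply_moves", "data": {
  "targets": [
    {"tx":0,"ty":0,"tz":0,"spin":0},
    {"tx":0,"ty":0,"tz":-0.01,"spin":0},
    {"tx":0,"ty":0,"tz":-0.025,"spin":0},
    {"tx":0,"ty":0,"tz":-0.04,"spin":0},
    {"tx":0,"ty":0,"tz":-0.053,"spin":0},
    {"tx":0,"ty":0,"tz":-0.06,"spin":0},
    {"tx":0,"ty":0,"tz":-0.06,"spin":0},
    {"tx":0,"ty":0,"tz":-0.06,"spin":0}
  ]
}}

```text
t: 9.55
ee_pos: [446.4, -185.8, 89.0]
orientation: [3.138, 0.147, 0.0]
ft_force: [0.3, -0.7, 0.9]
width: 44.1
grasp_force: 0.0
```

>>> {"op": "apply_moves", "data": {
  "targets": [
    {"tx":0,"ty":0,"tz":0,"spin":0},
    {"tx":0,"ty":0,"tz":0,"spin":0},
    {"tx":0,"ty":0,"tz":0,"spin":0},
    {"tx":0,"ty":0,"tz":0,"spin":0},
    {"tx":0,"ty":0,"tz":0,"spin":0},
    {"tx":0,"ty":0,"tz":0,"spin":0},
    {"tx":0,"ty":0,"tz":0,"spin":0},
    {"tx":0,"ty":0,"tz":0,"spin":0}
  ],
  "gripper": 1.0
}}

```text
t: 10.35
ee_pos: [446.5, -186.0, 89.2]
orientation: [3.138, 0.146, 0.001]
ft_force: [-0.1, -0.1, 5.6]
width: 20.4
grasp_force: 30.0
```

>>> {"op": "apply_moves", "data": {
  "targets": [
    {"tx":0,"ty":0,"tz":0.025,"spin":0},
    {"tx":0,"ty":0,"tz":0.06,"spin":0},
    {"tx":0,"ty":0,"tz":0.1,"spin":0},
    {"tx":0,"ty":0.01,"tz":0.135,"spin":0},
    {"tx":0.003,"ty":0.04,"tz":0.145,"spin":1},
    {"tx":0.006,"ty":0.08,"tz":0.145,"spin":2},
    {"tx":0.009,"ty":0.12,"tz":0.145,"spin":3},
    {"tx":0.011,"ty":0.155,"tz":0.145,"spin":3.2}
  ]
}}

```text
t: 11.15
ee_pos: [456.8, -29.3, 233.9]
orientation: [-3.133, -0.235, -0.0]
ft_force: [0.3, -0.1, -0.5]
width: 20.5
grasp_force: 30.0
```

>>> {"op": "apply_moves", "data": {
  "targets": [
    {"tx":0.0005,"ty":0.02,"tz":0,"spin":0},
    {"tx":0.0007,"ty":0.035,"tz":0,"spin":0},
    {"tx":0.0007,"ty":0.035,"tz":-0.02,"spin":0},
    {"tx":0.0007,"ty":0.035,"tz":-0.05,"spin":0},
    {"tx":0.0007,"ty":0.035,"tz":-0.08,"spin":0},
    {"tx":0.0007,"ty":0.035,"tz":-0.095,"spin":0},
    {"tx":0.0007,"ty":0.035,"tz":-0.095,"spin":0},
    {"tx":0.0007,"ty":0.035,"tz":-0.095,"spin":0}
  ]
}}

```text
t: 11.95
ee_pos: [457.8, 4.1, 138.9]
orientation: [-3.133, -0.234, 0.001]
ft_force: [1.6, 0.3, 0.4]
width: 20.5
grasp_force: 30.0
```

```bash
python3 - <<'E'
from h import *
exec(open('st.py').read())
im=ctrl.get_image("scene"); cv2.imwrite("pics/p3.png",cv2.resize(im[140:250,130:260,::-1],None,fx=5,fy=5,interpolation=cv2.INTER_CUBIC))
exec(open('st.py').read())
c=cal('scene'); print((proj(c,[[458.2,3.9,60],[458.2,3.9,40],[458.2,3.9,150]])-[130,140])*5)
E
```

```text
11.95 [457.8   4.1 138.9] yaw 8.54 zax [-0.001  0.    -1.   ] w 20.5 gf 30.0 F [1.6 0.3 0.4]
12.0 [458.3   4.1 139.5] yaw 8.54 zax [ 0.001  0.    -1.   ] w 20.3 gf 30.0 F [-0.1 -0.2 -0.8]
[[268.45163229 251.95784737]
 [272.31939508 296.22327038]
 [249.59277387  37.24343012]]
```

View pics/p3.png

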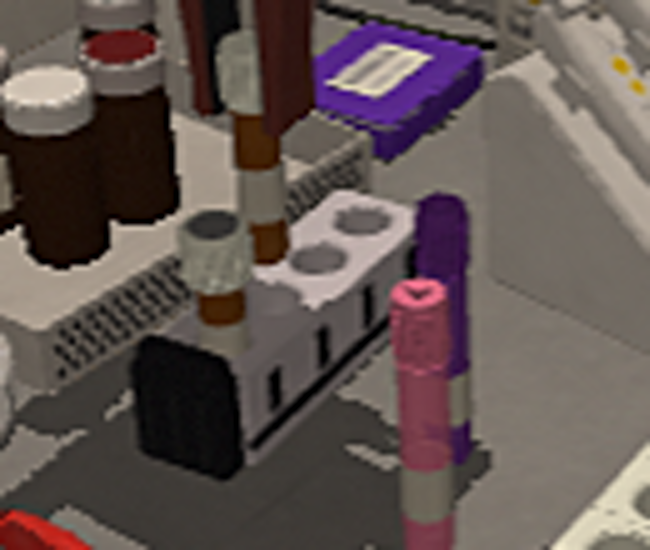

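Tube b hangs upright over bore 2, with its foot at about (270,255) against a predicted (268,252).

>>> {"op": "apply_moves", "data": {
  "targets": [
    {"tx":0,"ty":0,"tz":-0.008,"spin":0},
    {"tx":0,"ty":0,"tz":-0.016,"spin":0},
    {"tx":0,"ty":0,"tz":-0.024,"spin":0},
    {"tx":0,"ty":0,"tz":-0.032,"spin":0},
    {"tx":0,"ty":0,"tz":-0.04,"spin":0},
    {"tx":0,"ty":0,"tz":-0.046,"spin":0},
    {"tx":0,"ty":0,"tz":-0.0495,"spin":0},
    {"tx":0,"ty":0,"tz":-0.0495,"spin":0}
  ]
}}

```text
t: 12.8
ee_pos: [458.2, 4.1, 89.2]
orientation: [-3.133, -0.234, -0.0]
ft_force: [-0.1, 1.0, -0.5]
width: 20.4
grasp_force: 30.0
```

>>> {"op": "apply_moves", "data": {
  "targets": [
    {"tx":0,"ty":0,"tz":0,"spin":0},
    {"tx":0,"ty":0,"tz":0,"spin":0},
    {"tx":0,"ty":0,"tz":0,"spin":0},
    {"tx":0,"ty":0,"tz":0,"spin":0},
    {"tx":0,"ty":0,"tz":0.005,"spin":0},
    {"tx":0,"ty":0,"tz":0.025,"spin":0},
    {"tx":0,"ty":0,"tz":0.055,"spin":0},
    {"tx":0,"ty":0,"tz":0.09,"spin":0}
  ],
  "gripper": 0.0
}}

```text
t: 13.6
ee_pos: [457.1, 4.2, 180.0]
orientation: [-3.133, -0.234, 0.003]
ft_force: [1.0, -0.2, -0.6]
width: 43.8
grasp_force: 0.0
```

>>> {"op": "apply_moves", "data": {
  "targets": [
    {"tx":0.002,"ty":-0.02,"tz":0,"spin":-0.5},
    {"tx":0.005,"ty":-0.055,"tz":0,"spin":-1},
    {"tx":0.01,"ty":-0.095,"tz":0,"spin":-1.5},
    {"tx":0.014,"ty":-0.135,"tz":0,"spin":-2},
    {"tx":0.017,"ty":-0.17,"tz":0,"spin":-3},
    {"tx":0.02,"ty":-0.187,"tz":0,"spin":-3.2},
    {"tx":0.02,"ty":-0.187,"tz":-0.01,"spin":-3.2},
    {"tx":0.02,"ty":-0.187,"tz":-0.01,"spin":-3.2}
  ]
}}

```text
t: 14.4
ee_pos: [476.7, -182.0, 168.0]
orientation: [-3.137, -0.146, 0.004]
ft_force: [0.8, 0.5, 0.5]
width: 44.2
grasp_force: 0.0
```

>>> {"op": "apply_moves", "data": {
  "targets": [
    {"tx":0,"ty":0,"tz":0,"spin":0},
    {"tx":0,"ty":0,"tz":-0.012,"spin":0},
    {"tx":0,"ty":0,"tz":-0.028,"spin":0},
    {"tx":0,"ty":0,"tz":-0.043,"spin":0},
    {"tx":0,"ty":0,"tz":-0.056,"spin":0},
    {"tx":0,"ty":0,"tz":-0.063,"spin":0},
    {"tx":0,"ty":0,"tz":-0.063,"spin":0},
    {"tx":0,"ty":0,"tz":-0.063,"spin":0}
  ]
}}

```text
t: 15.2
ee_pos: [478.1, -182.8, 106.4]
orientation: [3.138, 0.147, 0.0]
ft_force: [0.1, 0.4, 1.0]
width: 43.9
grasp_force: 0.0
```

>>> {"op": "apply_moves", "data": {
  "targets": [
    {"tx":0,"ty":0,"tz":0,"spin":0},
    {"tx":0,"ty":0,"tz":0,"spin":0},
    {"tx":0,"ty":0,"tz":0,"spin":0},
    {"tx":0,"ty":0,"tz":0,"spin":0},
    {"tx":0,"ty":0,"tz":0,"spin":0},
    {"tx":0,"ty":0,"tz":0,"spin":0},
    {"tx":0,"ty":0,"tz":0,"spin":0},
    {"tx":0,"ty":0,"tz":0,"spin":0}
  ],
  "gripper": 1.0
}}

```text
t: 16.0
ee_pos: [478.2, -183.0, 106.7]
orientation: [3.138, 0.146, 0.001]
ft_force: [0.0, 0.0, 5.6]
width: 17.3
grasp_force: 30.0
```

>>> {"op": "apply_moves", "data": {
  "targets": [
    {"tx":0,"ty":0,"tz":0.025,"spin":0},
    {"tx":0,"ty":0,"tz":0.06,"spin":0},
    {"tx":0,"ty":0,"tz":0.1,"spin":0},
    {"tx":0,"ty":0.01,"tz":0.135,"spin":0},
    {"tx":0.003,"ty":0.04,"tz":0.145,"spin":1},
    {"tx":0.006,"ty":0.08,"tz":0.145,"spin":2},
    {"tx":0.009,"ty":0.12,"tz":0.145,"spin":3},
    {"tx":0.011,"ty":0.155,"tz":0.145,"spin":3.2}
  ]
}}

```text
t: 16.8
ee_pos: [488.5, -26.3, 251.3]
orientation: [-3.133, -0.235, 0.0]
ft_force: [1.2, 0.1, -0.8]
width: 17.2
grasp_force: 30.0
```

>>> {"op": "apply_moves", "data": {
  "targets": [
    {"tx":0.0005,"ty":0.02,"tz":0,"spin":0},
    {"tx":0.0006,"ty":0.0367,"tz":0,"spin":0},
    {"tx":0.0006,"ty":0.0367,"tz":-0.02,"spin":0},
    {"tx":0.0006,"ty":0.0367,"tz":-0.05,"spin":0},
    {"tx":0.0006,"ty":0.0367,"tz":-0.08,"spin":0},
    {"tx":0.0006,"ty":0.0367,"tz":-0.095,"spin":0},
    {"tx":0.0006,"ty":0.0367,"tz":-0.095,"spin":0},
    {"tx":0.0006,"ty":0.0367,"tz":-0.095,"spin":0}
  ]
}}

```text
t: 17.6
ee_pos: [489.4, 8.8, 156.4]
orientation: [-3.133, -0.234, 0.001]
ft_force: [1.0, 0.0, -0.1]
width: 17.6
grasp_force: 30.0
```

```bash
python3 - <<'E'
from h import *
im=ctrl.get_image("scene"); cv2.imwrite("pics/p4.png",cv2.resize(im[120:250,130:260,::-1],None,fx=4.5,fy=4.5,interpolation=cv2.INTER_CUBIC))
exec(open('st.py').read())
c=cal('scene'); print((proj(c,[[489.8,8.7,60],[489.8,8.7,40]])-[130,120])*4.5)
E
```

```text
17.65 [490.    8.8 156.9] yaw 8.54 zax [ 0.001 -0.    -1.   ] w 17.5 gf 30.0 F [ 0.4  0.4 -0.6]
[[283.8136135  281.66453412]
 [286.66314889 320.82023624]]
```

View pics/p4.png

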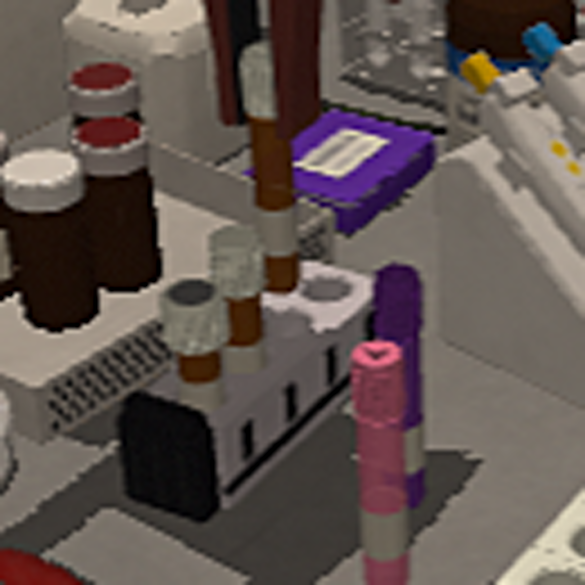

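Tubes a and b are seated. Tube d is upright over bore 3, with its foot at about (282,285) against a predicted (284,282).

>>> {"op": "apply_moves", "data": {
  "targets": [
    {"tx":0,"ty":0,"tz":-0.008,"spin":0},
    {"tx":0,"ty":0,"tz":-0.016,"spin":0},
    {"tx":0,"ty":0,"tz":-0.024,"spin":0},
    {"tx":0,"ty":0,"tz":-0.032,"spin":0},
    {"tx":0,"ty":0,"tz":-0.04,"spin":0},
    {"tx":0,"ty":0,"tz":-0.046,"spin":0},
    {"tx":0,"ty":0,"tz":-0.0495,"spin":0},
    {"tx":0,"ty":0,"tz":-0.0495,"spin":0}
  ]
}}

```text
t: 18.45
ee_pos: [489.9, 8.8, 106.8]
orientation: [-3.133, -0.234, -0.001]
ft_force: [0.0, -0.0, -0.7]
width: 17.2
grasp_force: 30.0
```

>>> {"op": "apply_moves", "data": {
  "targets": [
    {"tx":0,"ty":0,"tz":0,"spin":0},
    {"tx":0,"ty":0,"tz":0,"spin":0},
    {"tx":0,"ty":0,"tz":0,"spin":0},
    {"tx":0,"ty":0,"tz":0,"spin":0},
    {"tx":0,"ty":0,"tz":0.005,"spin":0},
    {"tx":0,"ty":0,"tz":0.025,"spin":0},
    {"tx":0,"ty":0,"tz":0.055,"spin":0},
    {"tx":0,"ty":0,"tz":0.09,"spin":0}
  ],
  "gripper": 0.0
}}

```text
t: 19.25
ee_pos: [488.7, 8.8, 197.4]
orientation: [-3.133, -0.234, 0.003]
ft_force: [1.1, 0.2, 0.1]
width: 43.6
grasp_force: 0.0
```

>>> {"op": "apply_moves", "data": {
  "targets": [
    {"tx":0.002,"ty":-0.02,"tz":0,"spin":-0.5},
    {"tx":0.005,"ty":-0.055,"tz":0,"spin":-1},
    {"tx":0.01,"ty":-0.095,"tz":0,"spin":-1.5},
    {"tx":0.014,"ty":-0.135,"tz":0,"spin":-2},
    {"tx":0.017,"ty":-0.17,"tz":0,"spin":-3},
    {"tx":0.0202,"ty":-0.1887,"tz":0,"spin":-3.2},
    {"tx":0.0202,"ty":-0.1887,"tz":-0.015,"spin":-3.2},
    {"tx":0.0202,"ty":-0.1887,"tz":-0.03,"spin":-3.2}
  ]
}}

```text
t: 20.05
ee_pos: [510.0, -180.9, 167.2]
orientation: [3.138, 0.144, 0.002]
ft_force: [0.9, -0.8, -0.1]
width: 44.1
grasp_force: 0.0
```

>>> {"op": "apply_moves", "data": {
  "targets": [
    {"tx":0,"ty":0,"tz":0,"spin":0},
    {"tx":0,"ty":0,"tz":-0.012,"spin":0},
    {"tx":0,"ty":0,"tz":-0.028,"spin":0},
    {"tx":0,"ty":0,"tz":-0.045,"spin":0},
    {"tx":0,"ty":0,"tz":-0.06,"spin":0},
    {"tx":0,"ty":0,"tz":-0.068,"spin":0},
    {"tx":0,"ty":0,"tz":-0.068,"spin":0},
    {"tx":0,"ty":0,"tz":-0.068,"spin":0}
  ]
}}

```text
t: 20.85
ee_pos: [510.1, -179.9, 99.3]
orientation: [3.138, 0.147, 0.001]
ft_force: [0.6, -0.1, -0.4]
width: 44.0
grasp_force: 0.0
```

>>> {"op": "apply_moves", "data": {
  "targets": [
    {"tx":0,"ty":0,"tz":0,"spin":0},
    {"tx":0,"ty":0,"tz":0,"spin":0},
    {"tx":0,"ty":0,"tz":0,"spin":0},
    {"tx":0,"ty":0,"tz":0,"spin":0},
    {"tx":0,"ty":0,"tz":0,"spin":0},
    {"tx":0,"ty":0,"tz":0,"spin":0},
    {"tx":0,"ty":0,"tz":0,"spin":0},
    {"tx":0,"ty":0,"tz":0,"spin":0}
  ],
  "gripper": 1.0
}}

```text
t: 21.65
ee_pos: [510.1, -180.0, 99.3]
orientation: [3.138, 0.146, 0.001]
ft_force: [-0.0, 0.4, 5.2]
width: 20.5
grasp_force: 30.0
```

>>> {"op": "apply_moves", "data": {
  "targets": [
    {"tx":0,"ty":0,"tz":0.025,"spin":0},
    {"tx":0,"ty":0,"tz":0.06,"spin":0},
    {"tx":0,"ty":0,"tz":0.1,"spin":0},
    {"tx":0,"ty":0.01,"tz":0.135,"spin":0},
    {"tx":0.003,"ty":0.04,"tz":0.145,"spin":1},
    {"tx":0.006,"ty":0.08,"tz":0.145,"spin":2},
    {"tx":0.009,"ty":0.12,"tz":0.145,"spin":3},
    {"tx":0.011,"ty":0.155,"tz":0.145,"spin":3.2}
  ]
}}

```text
t: 22.45
ee_pos: [520.3, -23.3, 243.8]
orientation: [-3.133, -0.235, 0.0]
ft_force: [-0.1, -0.1, -0.3]
width: 20.4
grasp_force: 30.0
```

>>> {"op": "apply_moves", "data": {
  "targets": [
    {"tx":0.0004,"ty":0.02,"tz":0,"spin":0},
    {"tx":0.0004,"ty":0.0384,"tz":0,"spin":0},
    {"tx":0.0004,"ty":0.0384,"tz":-0.02,"spin":0},
    {"tx":0.0004,"ty":0.0384,"tz":-0.05,"spin":0},
    {"tx":0.0004,"ty":0.0384,"tz":-0.08,"spin":0},
    {"tx":0.0004,"ty":0.0384,"tz":-0.095,"spin":0},
    {"tx":0.0004,"ty":0.0384,"tz":-0.095,"spin":0},
    {"tx":0.0004,"ty":0.0384,"tz":-0.095,"spin":0}
  ]
}}

```text
t: 23.25
ee_pos: [521.0, 13.5, 148.9]
orientation: [-3.133, -0.234, 0.001]
ft_force: [0.4, 0.6, 0.3]
width: 20.8
grasp_force: 30.0
```

```bash
python3 - <<'E'
from h import *
im=ctrl.get_image("scene"); cv2.imwrite("pics/p5.png",cv2.resize(im[120:250,130:260,::-1],None,fx=4.5,fy=4.5,interpolation=cv2.INTER_CUBIC))
exec(open('st.py').read())
c=cal('scene'); print((proj(c,[[521.5,13.4,60],[521.5,13.4,40]])-[130,120])*4.5)
E
```

```text
23.3 [521.6  13.5 149.5] yaw 8.55 zax [ 0.001  0.    -1.   ] w 20.4 gf 30.0 F [ 0.1 -0.6 -0. ]
[[323.97586624 248.50095522]
 [326.25291724 286.988261  ]]
```

View pics/p5.png

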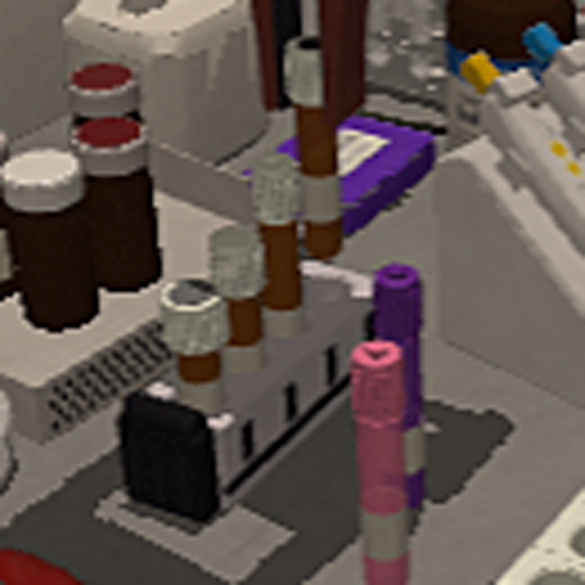

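Tubes a, b and d are seated. Tube c is upright over bore 4, with its foot at about (323,250) against a predicted (324,248).

>>> {"op": "apply_moves", "data": {
  "targets": [
    {"tx":0,"ty":0,"tz":-0.008,"spin":0},
    {"tx":0,"ty":0,"tz":-0.016,"spin":0},
    {"tx":0,"ty":0,"tz":-0.024,"spin":0},
    {"tx":0,"ty":0,"tz":-0.032,"spin":0},
    {"tx":0,"ty":0,"tz":-0.04,"spin":0},
    {"tx":0,"ty":0,"tz":-0.046,"spin":0},
    {"tx":0,"ty":0,"tz":-0.0495,"spin":0},
    {"tx":0,"ty":0,"tz":-0.0495,"spin":0}
  ]
}}

```text
t: 24.1
ee_pos: [521.5, 13.6, 99.4]
orientation: [-3.133, -0.234, -0.001]
ft_force: [0.4, 0.3, -0.3]
width: 20.5
grasp_force: 30.0
```

>>> {"op": "apply_moves", "data": {
  "targets": [
    {"tx":0,"ty":0,"tz":0,"spin":0},
    {"tx":0,"ty":0,"tz":0,"spin":0},
    {"tx":0,"ty":0,"tz":0,"spin":0},
    {"tx":0,"ty":0,"tz":0,"spin":0},
    {"tx":0,"ty":0,"tz":0.005,"spin":0},
    {"tx":0,"ty":0,"tz":0.025,"spin":0},
    {"tx":0,"ty":0,"tz":0.055,"spin":0},
    {"tx":0,"ty":0,"tz":0.09,"spin":0}
  ],
  "gripper": 0.0
}}

```text
t: 24.9
ee_pos: [520.3, 13.5, 189.9]
orientation: [-3.133, -0.234, 0.003]
ft_force: [1.0, 0.9, 0.8]
width: 44.0
grasp_force: 0.0
```

>>> {"op": "apply_moves", "data": {
  "targets": [
    {"tx":0,"ty":-0.01,"tz":0.04,"spin":0},
    {"tx":0,"ty":-0.04,"tz":0.08,"spin":0},
    {"tx":0,"ty":-0.08,"tz":0.1,"spin":0},
    {"tx":0,"ty":-0.12,"tz":0.1,"spin":0},
    {"tx":0,"ty":-0.16,"tz":0.1,"spin":0},
    {"tx":0,"ty":-0.18,"tz":0.1,"spin":0},
    {"tx":0,"ty":-0.18,"tz":0.1,"spin":0},
    {"tx":0,"ty":-0.18,"tz":0.1,"spin":0}
  ]
}}

```text
t: 25.7
ee_pos: [520.9, -166.4, 289.5]
orientation: [-3.133, -0.232, 0.0]
ft_force: [0.4, 0.1, -0.5]
width: 43.8
grasp_force: 0.0
```

```bash
python3 - <<'E'
from h import *
im=ctrl.get_image("scene"); s=ctrl.get_image("side")
a=cv2.resize(im[130:260,130:260],(520,520),interpolation=cv2.INTER_CUBIC); b=cv2.resize(s[120:250,170:240],(280,520),interpolation=cv2.INTER_CUBIC)
cv2.imwrite("pics/p6.png",np.hstack([a,b])[:,:,::-1])
exec(open('st.py').read())
c=cal('scene')
for p,h in zip([(426.5,-.8),(458.2,3.9),(489.8,8.7),(521.5,13.4)],[90,100,120,110]): print((proj(c,[*p,h])-[130,130])*4)
E
```

```text
25.8 [ 521.  -165.5  289.4] yaw 8.59 zax [-0.  0. -1.] w 43.8 gf 0.0 F [ 0.   0.7 -0.1]
[[168.83580286 218.75590108]]
[[208.30166961 167.84026097]]
[[244.24026271 100.32975926]]
[[282.66987738  91.46919855]]
```

View pics/p6.png

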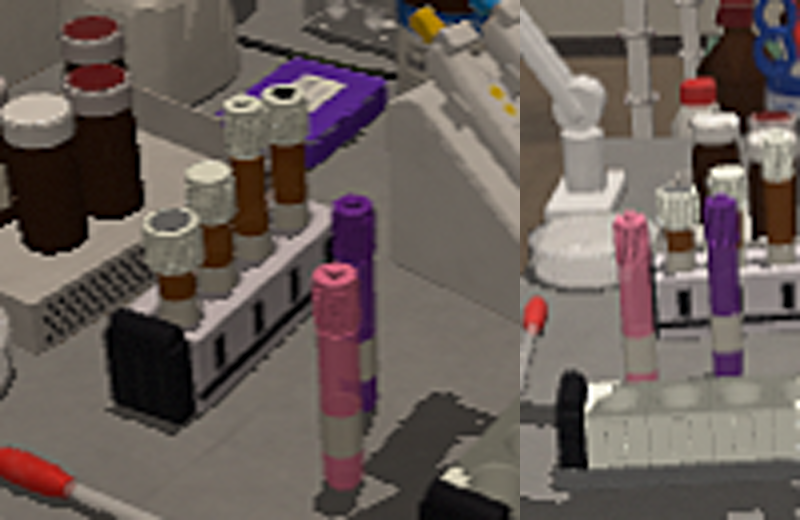

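All four tubes stand upright and seated in the order a, b, d, c from the carrier's grip. Cap tops at (171,222), (210,172), (246,103) and (285,93) match the predictions. The look-alikes are untouched and the gripper is clear.

```bash
python3 -c "
from workcell import ctrl
print(ctrl.close_job())"
```

```text
the job is handed in; nothing more can be done
None
```

The job is handed in: all four tubes stand upright and released in the carrier, in the order a, b, d, c from its black grip, finished at about 26 s of the 104 s allowed; hand-in returned no verdict.

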